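# Turn the leaf of a recipe book held by page keepers

### The arm

A 6-joint arm with a two-finger parallel gripper is mounted at the origin on a cart in front of the work surface, level with it; the furniture and walls round the work are solid. World frame = base frame: x ahead of the robot, y to its left, z up, the work surface at z = 0. Lengths are in m, angles in rad, forces in N, time in s.
With the tool pointing down it reaches from about 0.425 to 0.95 m from the base axis. Payload 3.5 kg.
Tool frame: the origin (TCP) lies between the finger pads; the fingertips stand 22 mm ahead of it and the grasp point (between the pads) lies 3 mm ahead of it (ctrl.nose_length is the z of the fingertips in the tool frame, in m); z points along the fingers, y is the line along which they close (so a half turn about z gives the same grasp; the last joint's range is limited). The gripper opens to 85 mm and grips with 20 to 120 N. Pads are 22 mm wide; open, the fingers measure 114 mm over their backs; the gripper's body (76 mm by 85 mm) begins 54 mm behind the grasp point. The pads swing forward as they close: fully open they stand 13 mm farther back than shut.
Start: joints at [1.106, 0.286, 1.577, -0, 1.279, -0.15], TCP at [0.209, 0.642, 0.253] pointing down, gripper open.
Joint ranges: [-2.77, 2.77], [-0.9, 2.22], [0.21, 2.48], [-1.53, 4.67], [0.24, 2.81], [-2.84, 2.84]. Speed limits (rad/s): [2.79, 2.79, 3.14, 3.14, 3.14, 3.14].

### API

Orientations are given as a unit quaternion [x, y, z, w].
In Python, from plant import ctrl gives the robot as it stands. The module is installed in compiled form; this text tells all that it offers.
- The arm moves only by the tool send_rows, never from a script. Its argument "rows" is text: rows parted by semicolons, each of 7 numbers parted by spaces: the turn, a rotation vector about the tool's x, y, z in fractions of the full range, 1 being 360 degrees, then the shift along the tool's x, y, z in normalised numbers (1 is 750 mm), then the opening, from -1 (shut) to 1 (fully open). A call has 1 to 8 rows; each row is the pose to reach, as a shift and turn from the pose commanded when the call began, along the tool's axes at that moment; what a row does not reach only later rows make up. A row lasts 1/8 s, in which the tool goes at most 62.5 mm and 10.7 degrees, less where a joint would pass 70% of its speed; a pose out of reach is approached as far as the arm can. No shift or turn number may pass 1 either way. A call with a gripper value outside its range is refused whole. The fingers move at their own pace and stop on an object; "grip_force" is the grip in N (left out, the last holds). Time passes only in rows, so rows that repeat a pose let the fingers close. It gives the time, the measured TCP pose, the force, the opening and the grip force at its end, in the units of the state.
- ctrl.get_state(): the state, without advancing time (a new reading comes with each control period).
- ctrl.read_camera(name): name is "scene" or "top" or "wrist"; returns a dict with "color" (420x560x3 uint8, red, green, blue), "fx", "fy", "cx", "cy" (pixels), "extrinsics" (4x4, takes a point from world to camera coordinates). Camera axes: x right, y down, z forward; pixel columns grow to the right and rows downward; lengths in m; the calibration is good to about 2 mm. A picture is of the moment at which its call begins. There is no depth.
- ctrl.sign_off(): hands the job in; it is judged then, once.
Trained networks look in a picture, given as the dict that the camera call returned (one of the last four; its "shot" number tells which), for a name from the list of things; names that differ only in an ending like _2 or _b are one class to them, and where a whole thing is asked for, a point or a joint stands for the part that bears it (a point fixed in the world has none). Each returns a list of dicts, best first, with "p" (0 to 1); they miss things now and then, are a little off and sometimes report something else, mostly with a low value. They report only what shows in the picture. A call takes as long as a camera call.
- ctrl.look_for(picture, target): "position" ([x, y, z] in m, in the coordinates of the camera as it stood for that picture, good to about 4 mm: the middle of the surface that is visible of it).
The state is a dict: "time": time; "qpos": joint angles; "dq": joint speeds; "joint_efforts": joint torques, N m; "eef_pos": TCP position; "tcp_rot": TCP orientation; "contact_force": force on the tool from outside, world axes, zero at the start; "wrist_torque": the same for the moment, N m; "opening": opening from 0.0 (shut) to 1.0 (fully open); "finger_force": force on a finger pad.
Only numpy, scipy, OpenCV 4.12 (cv2) and the standard library are available. Lean on these libraries where they do the work, as an engineer would, in place of code of your own. Each camera call takes 0.05 s, during which the arm holds its last target. There are 200 camera calls.

### The job

A ring-bound recipe book lies open on a cookbook stand, and the right page keeper has been swung up over the right-hand leaf. Using only the fingertips or the outside of the fingers, push the right keeper outwards until it lies right along the ledge, turn the top right-hand leaf (only that one) over the rings by its tab until it lies flat on the left side, then push the left keeper up over the turned leaf as far as it goes. Push gently, do not grip or pick up anything, and leave the things standing around where they are.

Things in the scene. Friction and masses are not known exactly. Their poses are not given: they have to be found in the camera images.
- recipe_stand: Cookbook stand of pale wood, fixed, 225 x 380 x 170 mm, with an open ring book on it. Origin under its middle on the worktop; x away from the reader, y to the reader's left. The page slopes up at 35 degrees: up-slope u = (0.819, 0, 0.574), out of the page n = (-0.574, 0, 0.819) here. Board and pages are 324 mm wide; only leaf tabs stand out at the sides, with free space below them.
- ring_axis (a point): Lower end of the axis of the four wire rings (14 mm radius) along the book's middle. The leaves turn about this axis, which runs along u from here. In the frame of recipe_stand: (-0.0985, 0, 0.0413). Axes as recipe_stand.
- leaf_tab (a point): Middle of the outer edge of the tab of the top right-hand leaf: the upper one of the two tabs on the right. 50 mm long (along u), 3 mm thick, standing out 24 mm beyond the leaf's side; this edge is 186 mm from the ring axis, 136 mm up the slope from point ring_axis and at the start 119 mm above the worktop.
- leaf (a joint): Angle of the top right-hand leaf about the ring axis: 0 flat on the right, 3.14 flat on the left (stops). Stiff white printed board 152 x 200 x 3 mm, 65 to 105 g, turning freely: it falls back to the right before 1.57 (square off the page) and over to the left by its own weight after that. A keeper lying over a page blocks it.
- next_leaf (a joint): Angle of the leaf under the top right-hand one, on the same rings, same size, 4.5 mm below it; 0 is flat on the right, where it must stay. Its tab, of the same size, is the lower one on the right, its middle 62 mm further down the slope.
- keeper_right_knob (a point): Middle of the thick part of the right keeper's wooden knob (16 mm diameter, 10 mm high, standing out along n). It is 20 mm above the page, 13 mm above the steel arm's face and 7 mm below the knob's top, and 62 mm from the pivot axis.
- keeper_right_pivot (a point): Centre of the right keeper's pivot on the wooden ledge (18 mm wide, along the foot of the page), 100 mm right of the middle, 6.5 mm out (along n) from the top leaf's mid-plane. The pivot axis is along n. In the frame of recipe_stand: (-0.1096, -0.1, 0.0414). Axes as recipe_stand.
- keeper_right (a joint): Angle of the right page keeper, a flat steel arm 12 mm wide, 4 mm thick, 72 mm long, turning in the plane of the page 3 mm in front of it. 0: folded away, pointing to the right along the ledge (stop); 1.57: pointing straight up the slope across the page (stop). Friction (0.6 N at the knob) keeps it where it is left. Starts at 1.1 to 1.57.
- keeper_left_knob (a point): Middle of the thick part of the left keeper's knob; mirror image of the right one.
- keeper_left_pivot (a point): Centre of the left keeper's pivot, 100 mm left of the middle; mirror image of the right one. In the frame of recipe_stand: (-0.1096, 0.1, 0.0414).
- keeper_left (a joint): Angle of the left page keeper, mirror image of the right one. 0: folded away, pointing to the left along the ledge (stop); 1.57: pointing straight up the slope across the left page (stop). Starts at 0 to 0.08.
- mandarin: Mandarin, 55 mm wide and 48 mm high, loose on the worktop to the right of the stand's foot. Origin under its middle. To be left alone.
- garlic: Garlic bulb, about 50 mm wide and high, loose on the worktop to the left of the stand. Origin under its middle. To be left alone.
- salt_shaker: Clear salt shaker, 44 mm wide and 90 mm high, loose on the worktop to the left of the stand, further back. Origin under its middle. To be left alone.

How it is judged:
By the outcome, as a careful person would: the job done as asked, in the order asked, and still so for the second after the job is handed in, with the robot touching nothing.
It also fails if it takes over 53 s, if anything falls off the work surface, if the arm or the gripper's body presses on something with over 40 N, if the wrist force passes 120 N, or if a joint passes its speed limit or range.

## Working session

There is one attempt and no reset: what is moved stays moved. The work goes in short steps, Python scripts to look and compute and a tool call to move; the robot and the scene stay as the last step left them, time stands still between calls to the robot, and variables do not carry over. Pictures are saved under pics/ and viewed, at most 13 in all, crops included, and the job is handed in when it is done.

Besides the shell and the picture viewer there is one more tool, called after "Call:" in YAML: its name, and indented under it one key for each argument. send_rows: Moves the arm, as the interface text tells. Its arguments: {"type":"object","properties":{"rows":{"type":"string"},"grip_force":{"type":"number"}},"required":["rows"]}

```bash
mkdir -p pics; cat > h.py <<'E'
import numpy as np, cv2
from plant import ctrl
from scipy.spatial.transform import Rotation as R
np.set_printoptions(precision=4,suppress=True)
def w(p,pic):
    E=np.array(pic["extrinsics"]); return E[:3,:3].T@(np.array(p)-E[:3,3])
def save(pic,n): cv2.imwrite("pics/"+n+".png",pic["color"][:,:,::-1])
def proj(P,pic):
    E=np.array(pic["extrinsics"]); c=E[:3,:3]@np.array(P)+E[:3,3]
    return np.array([pic["fx"]*c[0]/c[2]+pic["cx"],pic["fy"]*c[1]/c[2]+pic["cy"]])
E
python3 - <<'E'
from h import *
s=ctrl.get_state(); print(s["time"],s["eef_pos"],s["tcp_rot"],s["opening"])
for n in ["scene","top"]:
    p=ctrl.read_camera(n); save(p,n+"0")
    for t in ["recipe_stand","leaf_tab","keeper_right_knob","keeper_left_knob","mandarin","garlic","salt_shaker","next_leaf"]:
        for d in ctrl.look_for(p,t)[:2]: print(n,t,round(d["p"],2),w(d["position"],p),proj(w(d["position"],p),p))
E
```

```text
0.0 [0.2087 0.6413 0.2519] [ 0.1567  0.9876 -0.0011 -0.0004] 1.0006039515628176
scene recipe_stand 0.63 [ 0.538  -0.0451  0.0961] [280.0538 223.0896]
scene leaf_tab 0.68 [ 0.5552 -0.1102  0.1095] [309.7973 225.1066]
scene keeper_right_knob 0.65 [ 0.4811 -0.1366  0.0635] [301.4387 265.3219]
scene keeper_left_knob 0.44 [0.455  0.1304 0.0455] [197.2231 230.9686]
scene mandarin 0.72 [ 0.4435 -0.2873  0.0406] [358.759  317.6874]
scene garlic 0.68 [0.4962 0.2403 0.0284] [176.2597 211.5195]
scene salt_shaker 0.68 [0.6259 0.2216 0.0539] [214.4084 182.4661]
scene next_leaf 0.78 [ 0.52   -0.19    0.0781] [333.715 259.765]
scene next_leaf 0.61 [ 0.4832 -0.1311  0.0668] [299.798  262.5214]
top recipe_stand 0.78 [ 0.5572 -0.0168  0.0993] [258.7635 204.3906]
top recipe_stand 0.71 [0.4561 0.1317 0.0433] [195.0091 249.134 ]
top leaf_tab 0.68 [ 0.5604 -0.1056  0.1108] [297.8764 203.0487]
top keeper_right_knob 0.55 [ 0.4838 -0.1344  0.0642] [308.3099 238.9962]
top keeper_left_knob 0.49 [0.4578 0.1306 0.0435] [195.4809 248.4122]
top mandarin 0.74 [ 0.4532 -0.2853  0.0382] [370.1955 254.1934]
top garlic 0.69 [0.5055 0.2402 0.0312] [151.0864 228.0143]
top salt_shaker 0.91 [0.6263 0.222  0.0702] [158.0945 175.2317]
top next_leaf 0.78 [ 0.5271 -0.1845  0.0816] [330.701  220.1356]
```

```bash
cd pics; python3 -c "
import cv2,numpy as np
cv2.imwrite('a.png',cv2.resize(cv2.imread('scene0.png'),(800,600)));cv2.imwrite('b.png',cv2.resize(cv2.imread('top0.png'),(800,600)))"
```

```text
(no output)
```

View pics/a.png

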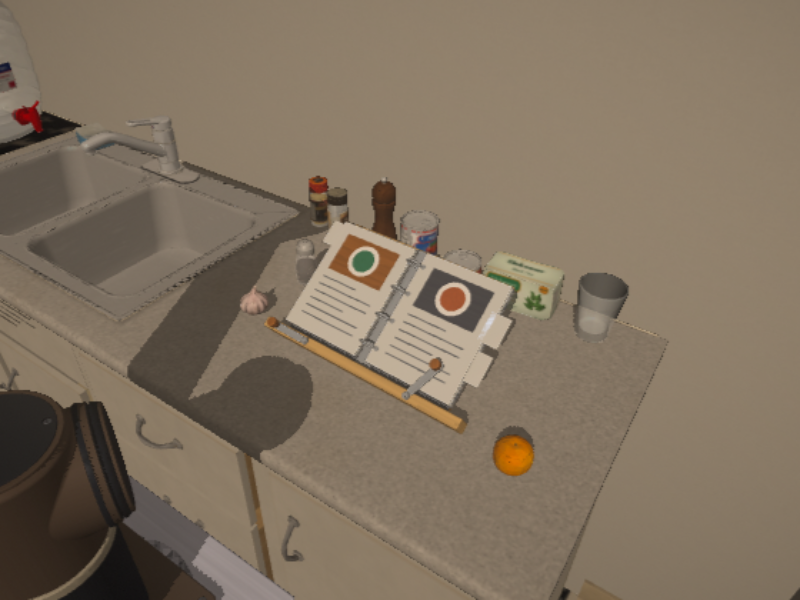

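View pics/b.png

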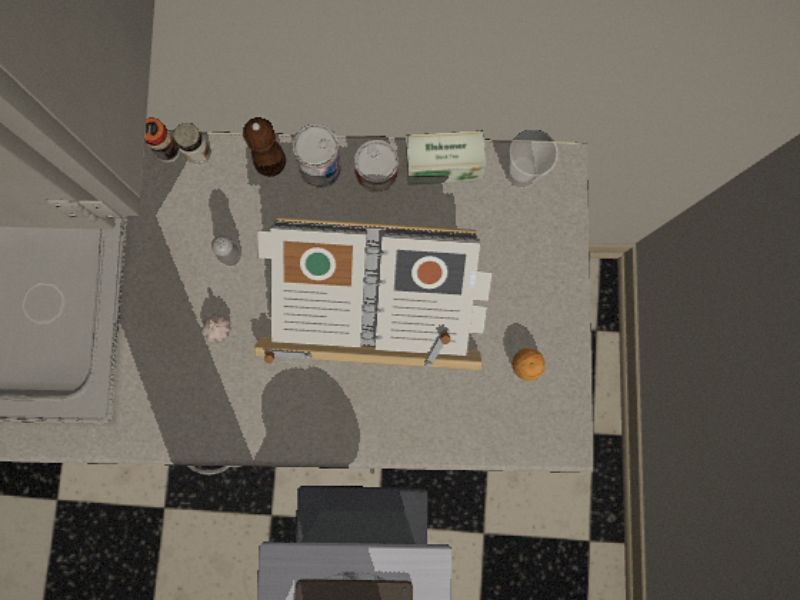

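The pictures show the stand at roughly (0.57, -0.02) and turned slightly clockwise. In the top view (800 px scale) the ledge runs (257,348)–(480,364), the right knob is at (446,339), the left knob at (269,357), and the top leaf tab at about (483,285). I'll zoom in to fit the pose.

```bash
python3 - <<'E'
import cv2
a=cv2.imread('pics/top0.png')[145:265,170:350]; a=cv2.resize(a,None,fx=4.4,fy=4.4,interpolation=cv2.INTER_CUBIC); cv2.imwrite('pics/c.png',a)
a=cv2.imread('pics/scene0.png')[150:310,180:375]; a=cv2.resize(a,None,fx=3.7,fy=3.7,interpolation=cv2.INTER_CUBIC); cv2.imwrite('pics/d.png',a)
E
```

```text
(no output)
```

View pics/c.png

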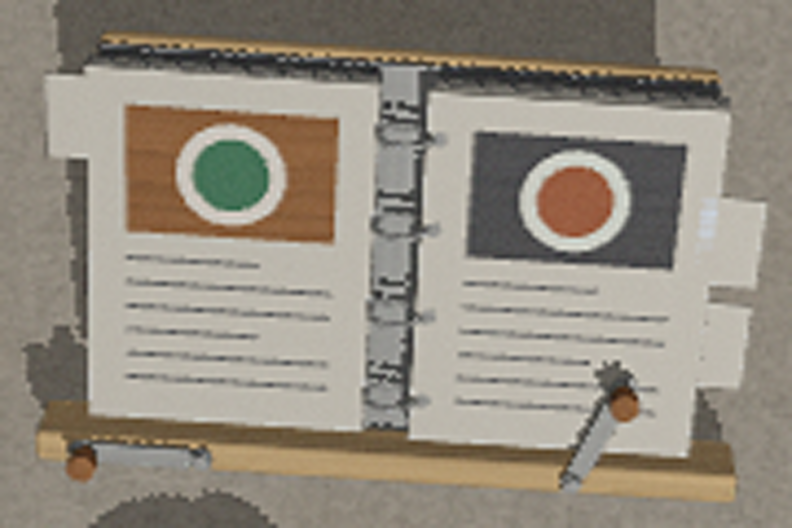

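View pics/d.png

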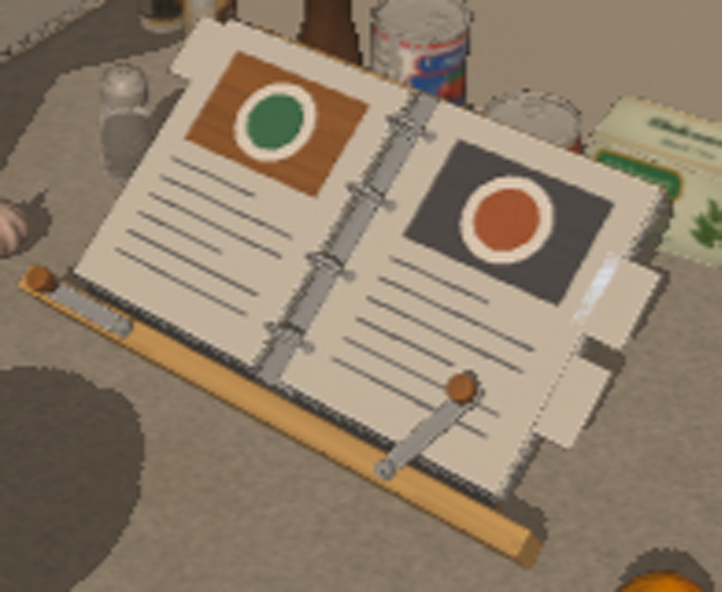

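The crops show the tab edges clearly. In c.png the upper tab's outer edge is (766,204)–(755,288), the lower's is (752,308)–(742,388), and the pivots are at (570,482) and (203,458). In d.png the upper tab is (662,270)–(627,350), the lower (611,366)–(574,446), and the pivots (385,469) and (122,327). Next I fit the pose.

```bash
cat >> h.py <<'E'
u=np.array([np.cos(np.radians(35)),0,np.sin(np.radians(35))]); n=np.array([-u[2],0,u[0]]); RA=np.array([-.0985,0,.0413])
def P(s,y,nn): return RA+s*u+np.array([0,y,0])+nn*n   # page coords -> stand
def W(p,v): return R.from_euler('z',v[2]).apply(p)+np.array([v[0],v[1],0])
E
python3 - <<'E'
from h import *
from scipy.optimize import least_squares
S=ctrl.read_camera("scene"); T=ctrl.read_camera("top")
pts=[P(.161,-.186,.0),P(.111,-.186,.0),P(.099,-.186,-.0045),P(.049,-.186,-.0045),P(-.009,-.1,.0085),P(-.009,.1,.0085)]
c=np.array([[766,204],[755,288],[752,308],[742,388],[570,482],[203,458]])/4.4+[170,145]-.4
d=np.array([[662,270],[627,350],[611,366],[574,446],[385,469],[122,327]])/3.7+[180,150]-.4
def f(v): return np.concatenate([(proj(W(p,v),C)-q) for C,qq in((T,c),(S,d)) for p,q in zip(pts,qq)])
r=least_squares(f,[.57,-.02,-.06]); v=r.x; print(v); print(r.fun.reshape(-1,2))
for sl in (slice(0,12),slice(12,24)): print(least_squares(lambda v:f(v)[sl],v).x)
# knob angles
kr=np.array([[624,401]])/4.4+[170,145]-.4; krs=np.array([[461,386]])/3.7+[180,150]-.4
g=lambda a:np.concatenate([proj(W(P(-.009+.062*np.sin(a[0]),-.1-.062*np.cos(a[0]),.0255),v),T)-kr[0],proj(W(P(-.009+.062*np.sin(a[0]),-.1-.062*np.cos(a[0]),.0255),v),S)-krs[0]])
q=least_squares(g,[1.3]);print(q.x,q.fun)
for C,qq in((T,np.array([82,458])/4.4+[170,145]),(S,np.array([41,272])/3.7+[180,150])):
  print(proj(W(P(-.009,.162,.0255),v),C)-qq)
for nm,p in dict(tab=P(.136,-.186,0),tabL=P(.136,.186,0),kr=P(-.009+.062*np.sin(q.x[0]),-.1-.062*np.cos(q.x[0]),.0215),kr0=P(-.009,-.162,.0215),kl=P(-.009,.162,.0215),kl90=P(.053,.1,.0215)).items(): print(nm,W(p,v))
np.save("v.npy",v)
E
```

```text
[ 0.5643 -0.0189 -0.0401]
[[-0.1221 -1.7433]
 [-0.3567 -0.7662]
 [-0.5185 -1.4737]
 [-0.8405 -0.5697]
 [-0.2368 -0.0882]
 [-1.1133  0.1998]
 [ 0.4377  1.6522]
 [-1.173   0.8076]
 [ 0.8443  2.1788]
 [-0.4679  1.8031]
 [ 0.3102  0.4241]
 [ 0.2086  0.4118]]
[ 0.5635 -0.0205 -0.048 ]
[ 0.5659 -0.0165 -0.0274]
[1.2147] [-0.7014  0.8987 -0.2405  0.609 ]
[-1.4048  1.8346]
[-1.2496  1.9316]
tab [ 0.5697 -0.2052  0.1193]
tabL [0.5846 0.1665 0.1193]
kr [ 0.4889 -0.1375  0.0871]
kr0 [ 0.4397 -0.176   0.0537]
kl [0.4527 0.1478 0.0537]
kl90 [0.5009 0.0838 0.0893]
```

```bash
cat >> h.py <<'E'
def pose(s,y,nn,roll=0,beta=35,v=None):
    """tip at page coords (m; y left), roll deg of z toward left, beta deg pitch (35 = along -n)"""
    v=np.load("v.npy") if v is None else v
    b=np.radians(beta); a=np.radians(roll)
    uu=np.array([np.cos(b),0,np.sin(b)]); m=np.array([-uu[2],0,uu[0]]); L=np.array([0,1.,0])
    M=np.c_[-uu, L*np.cos(a)+m*np.sin(a), -m*np.cos(a)+L*np.sin(a)]
    Rw=R.from_euler('z',v[2])*R.from_matrix(M)
    return W(P(s,y,nn),v)-Rw.apply([0,0,ctrl.nose_length]), Rw
def rows(ps):
    st=ctrl.get_state(); p0=np.array(st["eef_pos"]); R0=R.from_quat(st["tcp_rot"])
    for p,Rw in ps:
        print(np.round((R0.inv()*Rw).as_rotvec(degrees=True),1),np.round(R0.inv().apply(p-p0)*1000,1))
def show():
    st=ctrl.get_state(); v=np.load("v.npy"); Rw=R.from_quat(st["tcp_rot"]); t=np.array(st["eef_pos"])+Rw.apply([0,0,ctrl.nose_length])
    q=R.from_euler('z',-v[2]).apply(t-[v[0],v[1],0])-RA
    print("t",st["time"],"tip s,y,n",np.array([q@u,q[1],q@n])*1000,"z",Rw.as_matrix()[:,2],"F",np.array(st["contact_force"]),"q",np.array(st["qpos"]),"op",round(st["opening"],2))
E
python3 - <<'E'
from h import *
print(ctrl.nose_length); show()
Rd=pose(0,0,0,beta=0)[1]
rows([((.45,.3,.27),Rd),((.50,.0,.27),Rd),pose(.059,-.095,.09,beta=0),pose(.059,-.095,.09,beta=35)])
E
```

```text
0.022
t 1.0 tip s,y,n [-122.8444  645.8997  318.0215] z [ 0.  0. -1.] F [-0.1663  0.5992  0.2664] q [ 1.106   0.2863  1.5767 -0.      1.2786 -0.15  ] op 1.0
[  0.    0.  -15.7] [-335.  -250.4  -16.7]
[  0.    0.  -15.7] [-475.5 -520.2  -16.7]
[  0.    0.  -15.7] [-470.2 -637.3   82.5]
[ -4.8 -34.8 -15.2] [-458.1 -640.7   86.5]
```

Careful with the scale: shifts go in shares of 750 mm and turns go in shares of 360 degrees. That gives: -520 mm / 750 = -0.6933, -475 mm / 750 = -0.6333, -15.7 degrees / 360 = -0.0436.

Call:
send_rows:
  rows: "0 0 -0.0139 -0.16 -0.1067 -0.0213 -1;0 0 -0.0278 -0.4467 -0.3333 -0.0213 -1;0 0 -0.0436 -0.4467 -0.3333 -0.0213 -1;0 0 -0.0436 -0.4467 -0.3333 -0.0213 -1;0 0 -0.0436 -0.5333 -0.5067 -0.0213 -1;0 0 -0.0436 -0.6333 -0.6933 -0.0213 -1;0 0 -0.0436 -0.6333 -0.6933 -0.0213 -1;0 0 -0.0436 -0.6333 -0.6933 -0.0213 -1"
  grip_force: 20

```text
time: 2.0
eef_pos: [0.4355, 0.2008, 0.268]
tcp_rot: [0.02, 1.0, 0.0, 0.001]
contact_force: [0.7, 0.7, 0.6]
opening: -0.002
finger_force: 0.0
```

```bash
python3 - <<'E'
from h import *
show()
Rd=pose(0,0,0,beta=0)[1]
rows([((.50,.0,.27),Rd),pose(.059,-.095,.09,beta=0),pose(.059,-.095,.09,beta=35)])
E
```

```text
t 2.0 tip s,y,n [ 85.4359 214.2812 190.0198] z [ 0.0014  0.0003 -1.    ] F [0.695  0.6981 0.6476] q [ 0.22   -0.1698  2.0273 -0.      1.2827 -1.3103] op -0.0
[ 0.   0.1 -0. ] [ -72.6 -198.    -2. ]
[ 0.   0.1 -0. ] [ -35.7 -309.3   97. ]
[  0.  -34.9  -0. ] [ -23.1 -309.3  101. ]
```

To row units: -309 mm / 750 = -0.412, 101 mm / 750 = 0.1347, -35 degrees / 360 = -0.0972.

Call:
send_rows:
  rows: "0 0 0 -0.08 -0.08 -0.0027 -1;0 0 0 -0.096 -0.16 -0.0027 -1;0 -0.0139 0 -0.0867 -0.24 0.0133 -1;0 -0.0417 0 -0.0667 -0.32 0.04 -1;0 -0.0694 0 -0.0467 -0.412 0.0667 -1;0 -0.0972 0 -0.0307 -0.412 0.1067 -1;0 -0.0972 0 -0.0307 -0.412 0.1347 -1;0 -0.0972 0 -0.0307 -0.412 0.1347 -1"

```text
time: 3.0
eef_pos: [0.4452, -0.1082, 0.1666]
tcp_rot: [0.021, 0.954, -0.006, 0.301]
contact_force: [0.2, -0.7, -0.2]
opening: -0.001
finger_force: 0.0
```

```bash
python3 - <<'E'
from h import *
show(); p=ctrl.read_camera("wrist"); save(p,"w1")
v=np.load("v.npy")
for nm,q in dict(kr=P(-.009+.062*np.sin(1.21),-.1-.062*np.cos(1.21),.0285),pr=P(-.009,-.1,.0085)).items(): print(nm,proj(W(q,v),p))
rows([pose(.059,-.095,.09,beta=35)])
E
```

```text
t 3.0 tip s,y,n [ 58.0051 -94.1032  90.3302] z [ 0.5729 -0.0249 -0.8192] F [ 0.2164 -0.6875 -0.2206] q [-0.6243 -0.4091  2.4827  0.5739  0.6184 -2.5487] op -0.0
kr [240.7966 209.7394]
pr [271.9219 124.0668]
[-0.  -0.  -0.1] [-1.  -1.7  0.3]
```

View pics/w1.png

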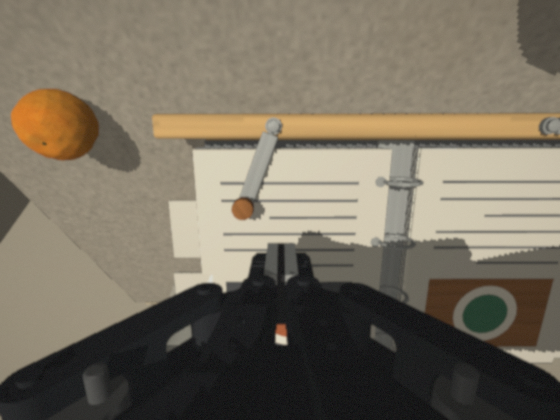

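The wrist view confirms the fit: knob at (243,208) against (241,210) predicted, pivot at (274,127) against (272,124). Joint 3 is close to its limit, so I'll use less pitch.

```bash
python3 - <<'E'
from h import *
a0=1.21
def k(a,d): 
    r=.1+.062*np.cos(a)-d*np.sin(a); s=-.009+.062*np.sin(a)+d*np.cos(a); return s,-r
print("descend"); rows([pose(*k(a0,.028),n_,beta=15) for n_ in(.06,.014)])
print("push"); rows([pose(*k(a,.019),.014,beta=15) for a in np.linspace(1.2,0,13)])
E
```

```text
descend
[-0.  20.  -0.1] [-8.4 -2.4 31.6]
[-0.  20.  -0.1] [-8.5 -2.4 77.6]
push
[-0.  20.  -0.1] [ -5.3 -11.4  77.6]
[-0.  20.  -0.1] [ -4.5 -17.9  77.7]
[-0.  20.  -0.1] [ -3.  -24.2  77.7]
[-0.  20.  -0.1] [ -1.  -30.3  77.7]
[-0.  20.  -0.1] [  1.7 -36.3  77.7]
[-0.  20.  -0.1] [  4.9 -41.9  77.7]
[-0.  20.  -0.1] [  8.7 -47.2  77.7]
[-0.  20.  -0.1] [ 12.9 -52.   77.7]
[-0.  20.  -0.1] [ 17.7 -56.4  77.7]
[-0.  20.  -0.1] [ 22.8 -60.4  77.7]
[-0.  20.  -0.1] [ 28.4 -63.7  77.7]
[-0.  20.  -0.1] [ 34.2 -66.6  77.7]
[-0.  20.  -0.1] [ 40.3 -68.8  77.7]
```

To row units: 77 mm / 750 = 0.1027, 50 mm / 750 = 0.0667, 20 degrees / 360 = 0.0556.

Call:
send_rows:
  rows: "0 0.0278 0 -0.0107 -0.0027 0.0267 -1;0 0.0556 0 -0.0107 -0.0027 0.0667 -1;0 0.0556 0 -0.0107 -0.0027 0.1027 -1;0 0.0556 0 -0.0107 -0.0027 0.1027 -1;0 0.0556 0 -0.0067 -0.0147 0.1027 -1;0 0.0556 0 -0.0053 -0.028 0.1027 -1;0 0.0556 0 -0.0013 -0.04 0.1027 -1;0 0.0556 0 0.0027 -0.048 0.1027 -1"

```text
time: 4.05
eef_pos: [0.4862, -0.1457, 0.1027]
tcp_rot: [0.021, 0.991, -0.003, 0.131]
contact_force: [-0.3, -0.1, 0.2]
opening: -0.003
finger_force: 0.3
```

```bash
python3 - <<'E'
from h import *
a0=1.21
show()
def k(a,d): 
    r=.1+.062*np.cos(a)-d*np.sin(a); s=-.009+.062*np.sin(a)+d*np.cos(a); return s,-r
rows([pose(*k(a,.019),.014,beta=15) for a in np.linspace(.8,0,9)])
E
```

```text
t 4.05 tip s,y,n [  48.6659 -129.8989   14.9917] z [ 0.2593 -0.0112 -0.9657] F [-0.2555 -0.134   0.2146] q [-0.5492 -0.0127  2.2294  0.1957  0.7037 -2.2135] op -0.0
[-0.   0.  -0.1] [-0.4  0.3  0.9]
[-0.   0.  -0.1] [ 2.6 -5.3  2. ]
[-0.   0.  -0.1] [  6.2 -10.6   3.3]
[-0.   0.  -0.1] [ 10.2 -15.4   4.8]
[-0.   0.  -0.1] [ 14.7 -19.8   6.4]
[-0.   0.  -0.1] [ 19.5 -23.8   8.2]
[-0.   0.  -0.1] [ 24.7 -27.1  10.1]
[-0.   0.  -0.1] [ 30.2 -30.   12.1]
[-0.   0.  -0.1] [ 35.9 -32.2  14.2]
```

To row units: 36 mm / 750 = 0.048, -32 mm / 750 = -0.0427.

Call:
send_rows:
  rows: "0 0 0 0.004 -0.0067 0.0027 -1;0 0 0 0.008 -0.0147 0.004 -1;0 0 0 0.0133 -0.02 0.0067 -1;0 0 0 0.02 -0.0267 0.008 -1;0 0 0 0.0267 -0.032 0.0107 -1;0 0 0 0.0333 -0.036 0.0133 -1;0 0 0 0.04 -0.04 0.016 -1;0 0 0 0.048 -0.0427 0.0187 -1"

```text
time: 5.05
eef_pos: [0.4538, -0.1756, 0.0793]
tcp_rot: [0.02, 0.991, -0.003, 0.131]
contact_force: [0.5, 0.5, -0.3]
opening: -0.001
finger_force: 0.3
```

```bash
python3 - <<'E'
from h import *
show(); v=np.load("v.npy")
p=ctrl.read_camera("wrist"); save(p,"w2"); print([proj(W(P(-.009,-.162,.0285),v),p),proj(W(P(-.009,-.1,.0085),v),p)])
rows([pose(s,-.162,.014,beta=15) for s in (.01,.007,.004,.001)])
E
```

```text
t 5.05 tip s,y,n [   9.6931 -161.0618   13.6042] z [ 0.2587 -0.0106 -0.9659] F [ 0.5486  0.548  -0.3393] q [-0.6493 -0.012   2.2826  0.2411  0.6687 -2.3537] op -0.0
[array([277.9508, 220.6787]), array([394.4006, 222.1189])]
[ 0.  -0.1 -0. ] [-1.1 -1.1 -0.9]
[ 0.  -0.1 -0. ] [ 1.7 -1.1  0.1]
[ 0.  -0.1 -0. ] [ 4.5 -1.1  1.1]
[ 0.  -0.1 -0. ] [ 7.3 -1.1  2.2]
```

View pics/w2.png

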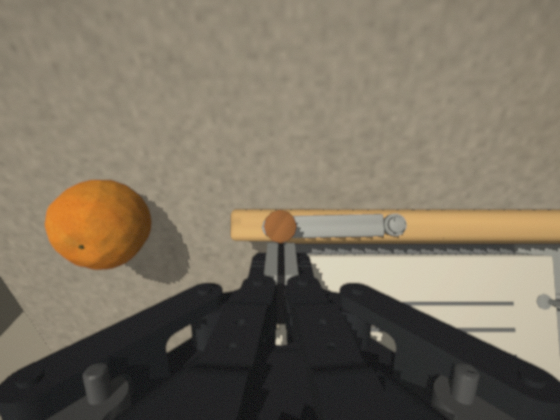

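The picture shows the right arm lying along the ledge, with the knob at (281,226) and the pivot at (395,225). A small extra push will show whether it's at the stop.

To row units: 5 mm / 750 = 0.0067, 4 mm / 750 = 0.0053.

Call:
send_rows:
  rows: "0 0 0 0.0013 -0.0013 0 -1;0 0 0 0.0027 -0.0013 0 -1;0 0 0 0.004 -0.0013 0.0013 -1;0 0 0 0.0053 -0.0013 0.0013 -1;0 0 0 0.0067 -0.0013 0.0013 -1"

```text
time: 5.72
eef_pos: [0.4513, -0.1768, 0.0786]
tcp_rot: [0.021, 0.991, -0.003, 0.133]
contact_force: [7.8, 2.8, 2.4]
opening: -0.006
finger_force: 3.6
```

```bash
python3 - <<'E'
from h import *
show()
p0=pose(.001,-.162,.014,beta=15)
print("retreat");rows([pose(.02,-.162,.03,beta=15),pose(.06,-.22,.12,beta=15)])
for ro in (50,65,80):
  for be in (35,15):
    print(ro,be); rows([pose(.140,-.215,-.015,roll=ro,beta=be)])
E
```

```text
t 5.725 tip s,y,n [   7.3859 -162.3904   14.4574] z [ 0.2634 -0.0122 -0.9646] F [7.7665 2.7934 2.3518] q [-0.6561 -0.017   2.2897  0.2477  0.6635 -2.3646] op -0.01
retreat
[-0.1  0.3 -0.1] [ -6.7   0.3 -18.9]
[-0.1  0.3 -0.1] [ -14.1  -57.8 -117. ]
50 35
[-49.6 -18.4  -8.7] [-130.1  -69.3   -8.2]
50 15
[-50.1   0.3   0. ] [-135.   -69.3   -9. ]
65 35
[-64.4 -17.5 -11.3] [-131.8  -72.3   -3.6]
65 15
[-65.1   0.3   0.1] [-135.   -72.3   -4.2]
80 35
[-79.3 -16.3 -13.8] [-133.6  -74.1    1.5]
80 15
[-80.1   0.3   0.1] [-134.9  -74.1    1.3]
```

```bash
cat > k.py <<'E'
from h import *
from scipy.optimize import least_squares
Q=np.array([[1.106,.2863,1.5767,0,1.2786,-.15],[-.6243,-.4091,2.4827,.5739,.6184,-2.5487],[-.5492,-.0127,2.2294,.1957,.7037,-2.2135],[-.6493,-.012,2.2826,.2411,.6687,-2.3537],[-.6561,-.017,2.2897,.2477,.6635,-2.3646],[.22,-.1698,2.0273,0,1.2827,-1.3103]])
X=np.array([[.2087,.6413,.2519],[.4452,-.1082,.1666],[.4862,-.1457,.1027],[.4538,-.1756,.0793],[.4513,-.1768,.0786],[.4355,.2008,.268]])
def fk(q,c):
    R1=R.from_euler('z',q[0]);R2=R1*R.from_euler('y',q[1]);R3=R2*R.from_euler('y',q[2])
    R4=R3*R.from_euler('z',c[6]*q[3]);R5=R4*R.from_euler('y',q[4]);R6=R5*R.from_euler('z',q[5]+c[7])
    return R1.apply([c[0],c[5],c[1]])+R2.apply([0,0,c[2]])+R3.apply([0,0,c[3]])+R6.apply([0,0,c[4]]), R6
E
python3 - <<'E'
from k import *
st=ctrl.get_state(); Ra=R.from_quat(st["tcp_rot"])
for sg in(1,-1):
  for o in(0,np.pi/2,-np.pi/2,np.pi):
    c=[0,0,0,0,0,0,sg,o]; print(sg,round(o,2),round((fk(st["qpos"],c)[1].inv()*Ra).magnitude(),3))
  f=lambda c:np.ravel([fk(q,[*c,sg,0])[0]-x for q,x in zip(Q,X)])
  r=least_squares(f,[0,.3,.35,.35,.2,0.]);print(r.x,np.abs(r.fun).max())
E
```

```text
1 0 1.571
1 1.57 0.0
1 -1.57 3.142
1 3.14 1.571
[-0.0047  0.2149  0.4395  0.5679  0.2181  0.102 ] 0.0029505227661147937
-1 0 1.979
-1 1.57 0.495
-1 -1.57 2.753
-1 3.14 1.211
[0.0826 0.1032 0.3169 0.5045 0.0077 0.1299] 0.04431892183244557
```

```bash
cat >> k.py <<'E'
lo=np.array([-2.77,-.9,.21,-1.53,.24,-2.84]); hi=np.array([2.77,2.22,2.48,4.67,2.81,2.84])
C=[-0.0047,.2149,.4395,.5679,.2181,.102,1,np.pi/2]
def ik(p,Rw,q0):
    f=lambda q:np.r_[(fk(q,C)[0]-p)*5,(fk(q,C)[1].inv()*Rw).as_rotvec()]
    r=least_squares(f,np.clip(q0,lo+.02,hi-.02),bounds=(lo,hi)); return r.x,np.abs(r.fun).max()
def arc(th,roll,beta=35,rho=.174,t=.012,s=.14,flip=0):
    th=np.radians(th);a=np.radians(roll)
    r=rho*np.cos(th)+t*np.cos(a); nn=rho*np.sin(th)-t*np.sin(a)   # corner minus t*perp; perp=(-cos a, sin a) in (r,n)
    p,Rw=pose(s,-r,nn,roll,beta)
    return p,(Rw*R.from_euler('z',np.pi) if flip else Rw)
E
python3 - <<'E'
from k import *
qn=np.array(ctrl.get_state()["qpos"])
for flip in(0,1):
 for be in(35,15):
  for ro in(45,60,75):
   q=qn+np.array([0,0,0,0,0,np.pi*flip]); o=[]
   for th in(-6,30,60,90,105):
     best=None
     for q4 in (q[3],q[3]-.8,q[3]+1.5):
       for q5 in (q[4],1.5):
         qq=q.copy();qq[3]=q4;qq[4]=q5; x,e=ik(*arc(th,ro,be,flip=flip),qq)
         if best is None or e<best[1]-1e-4:best=(x,e)
     q=best[0]; o.append(best[1]); 
     if th in(-6,105): print("   ",th,q)
   print(flip,be,ro,np.array(o))
E
```

```text
-6 [-0.7834  0.4084  1.8388  0.8523  1.3259 -2.84  ]
    105 [-0.6089 -0.2418  2.2689  0.9876  1.3489 -2.756 ]
0 35 45 [0.1636 0.1203 0.0524 0.     0.    ]
    -6 [-0.7984  0.5554  1.722   0.8989  1.5809 -2.84  ]
    105 [-0.6364 -0.0835  2.2099  1.0611  1.56   -2.84  ]
0 35 60 [0.2229 0.1807 0.1175 0.0477 0.0247]
    -6 [-0.7963  0.7058  1.6095  0.9616  1.8288 -2.84  ]
    105 [-0.6291  0.0695  2.1417  1.1121  1.7547 -2.84  ]
0 35 75 [0.2566 0.2206 0.1682 0.1122 0.0958]
    -6 [-0.7589  0.4652  1.7562  0.7214  1.4174 -2.7007]
    105 [-0.5448 -0.1379  2.1333  0.7927  1.4548 -2.4096]
0 15 45 [0. 0. 0. 0. 0.]
    -6 [-0.785   0.5932  1.676   0.8125  1.637  -2.7536]
    105 [-0.5958 -0.0176  2.1195  0.936   1.6254 -2.5261]
0 15 60 [0. 0. 0. 0. 0.]
    -6 [-0.7919  0.7222  1.5994  0.8974  1.8504 -2.7808]
    105 [-0.6151  0.116   2.1003  1.0536  1.797  -2.6126]
0 15 75 [0. 0. 0. 0. 0.]
    -6 [-0.8174  0.4206  1.8768  0.9446  1.3385  0.057 ]
    105 [-0.6089 -0.2418  2.2689  0.9876  1.3489  0.3856]
1 35 45 [0. 0. 0. 0. 0.]
    -6 [-0.8246  0.5663  1.7597  0.9539  1.5877  0.029 ]
    105 [-0.6408 -0.0774  2.213   1.0686  1.5652  0.267 ]
1 35 60 [0. 0. 0. 0. 0.]
    -6 [-0.8114  0.7101  1.6423  0.9664  1.8266  0.0133]
    105 [-0.6371  0.0916  2.1474  1.1203  1.7706  0.1809]
1 35 75 [0. 0. 0. 0. 0.]
    -6 [-0.7589  0.4652  1.7562  0.7214  1.4174  0.4409]
    105 [-0.5448 -0.1379  2.1333  0.7927  1.4548  0.732 ]
1 15 45 [0. 0. 0. 0. 0.]
    -6 [-0.785   0.5932  1.676   0.8125  1.637   0.3879]
    105 [-0.5958 -0.0176  2.1195  0.936   1.6254  0.6155]
1 15 60 [0. 0. 0. 0. 0.]
    -6 [-0.7919  0.7222  1.5994  0.8974  1.8504  0.3608]
    105 [-0.6151  0.116   2.1003  1.0536  1.797   0.529 ]
1 15 75 [0. 0. 0. 0. 0.]
```

```bash
cat >> k.py <<'E'
def cp(r,nn,roll=60,s=.145,beta=15): return arc(np.degrees(np.arctan2(nn,r)),roll,beta,np.hypot(r,nn),s=s)
E
python3 - <<'E'
from k import *
ps=[pose(.02,-.162,.035,beta=15),pose(.05,-.20,.08,beta=15),cp(.25,.09,20,.09),cp(.25,.09,40,.13),cp(.25,.07,60),cp(.215,-.018)]
rows(ps); q=np.array(ctrl.get_state()["qpos"])
for p in ps: q,e=ik(*p,q); print(q,e)
E
```

```text
[-0.1  0.3 -0.1] [ -5.1   0.3 -23.6]
[-0.1  0.3 -0.1] [-18.2 -37.7 -76. ]
[-20.1   0.3  -0.1] [ -54.  -106.5  -93.6]
[-40.1   0.3  -0. ] [ -92.8 -111.   -99.9]
[-60.1   0.3   0.1] [-114.6 -112.6  -77.7]
[-60.1   0.3   0.1] [-144.2  -77.4    5. ]
[-0.6558 -0.0732  2.2856  0.2269  0.7267 -2.3411] 1.6653345369377348e-15
[-0.7286 -0.1244  2.2181  0.2195  0.856  -2.3875] 2.982608951485055e-12
[-0.8929  0.1039  1.964   0.4503  1.2163 -2.659 ] 1.7452792683281255e-13
[-0.9118  0.2967  1.7781  0.6015  1.5325 -2.7085] 5.69501000177719e-11
[-0.9124  0.5106  1.6357  0.7384  1.7964 -2.7408] 2.1794828095056396e-10
[-0.8248  0.6382  1.5983  0.7875  1.682  -2.7517] 2.5460189512216402e-11
```

To row units: -115 mm / 750 = -0.1533, -111 mm / 750 = -0.148, -60 degrees / 360 = -0.1667.

Call:
send_rows:
  rows: "0 0 0 -0.0067 0 -0.032 -1;0 0 0 -0.024 -0.0507 -0.1013 -1;-0.0278 0 0 -0.048 -0.1 -0.12 -1;-0.0556 0 0 -0.072 -0.1413 -0.1253 -1;-0.0833 0 0 -0.0987 -0.1453 -0.1293 -1;-0.1111 0 0 -0.124 -0.148 -0.1333 -1;-0.1389 0 0 -0.14 -0.1507 -0.12 -1;-0.1667 0 0 -0.1533 -0.1507 -0.104 -1"

```text
time: 6.72
eef_pos: [0.5357, -0.2936, 0.1821]
tcp_rot: [-0.048, 0.859, 0.495, 0.123]
contact_force: [0.6, -0.3, 0.4]
opening: -0.003
finger_force: 0.0
```

```bash
python3 - <<'E'
from k import *
show()
ps=[cp(.215,-.018),cp(.172,-.018)]
rows(ps)
E
```

```text
t 6.725 tip s,y,n [ 143.3361 -256.5877   58.6685] z [ 0.1631  0.8626 -0.4788] F [ 0.6269 -0.3233  0.3628] q [-0.9213  0.5308  1.6209  0.7334  1.8019 -2.7494] op -0.0
[ 0.3  0.  -0. ] [-31.4 -52.8  71.2]
[ 0.3  0.  -0. ] [-31.3 -31.5 108.5]
```

To row units: 108 mm / 750 = 0.144, 97 mm / 750 = 0.1293.

Call:
send_rows:
  rows: "0 0 0 -0.02 -0.0347 0.0467 -1;0 0 0 -0.0413 -0.0707 0.0947 -1;0 0 0 -0.0413 -0.0707 0.0947 -1;0 0 0 -0.0413 -0.06 0.1133 -1;0 0 0 -0.0413 -0.0507 0.1293 -1;0 0 0 -0.0413 -0.0427 0.144 -1;0 0 0 -0.0413 -0.0427 0.144 -1"

```text
time: 7.6
eef_pos: [0.5898, -0.2165, 0.1122]
tcp_rot: [-0.048, 0.86, 0.493, 0.123]
contact_force: [0.2, 0.5, 0.2]
opening: -0.001
finger_force: 0.0
```

```bash
python3 - <<'E'
from k import *
show(); v=np.load("v.npy")
t=ctrl.read_camera("top");s=ctrl.read_camera("scene")
a=cv2.resize(t["color"][160:260,270:400],(520,400),interpolation=2);b=cv2.resize(s["color"][180:300,260:380],(400,400),interpolation=2)
cv2.imwrite("pics/e.png",np.hstack([a,b])[:,:790,::-1])
q=np.array(ctrl.get_state()["qpos"])
for th in (-2,3,8,15,22,30,40,50,60,70,80,90,100,108): p=arc(th,60,15,s=.145); rows([p]); q,e=ik(*p,q); print(q,round(e,4))
E
```

```text
t 7.6 tip s,y,n [ 144.9152 -177.3925  -27.9328] z [ 0.1639  0.86   -0.4833] F [0.2489 0.455  0.1827] q [-0.7876  0.6108  1.652   0.8107  1.6427 -2.7511] op -0.0
[-0.1  0.   0. ] [ 4.   8.9 -6.8]
[-0.7888  0.5712  1.6809  0.8109  1.6509 -2.7433] 0.0
[-0.1  0.   0. ] [  9.2  21.3 -13.8]
[-0.7975  0.5403  1.7     0.8057  1.664  -2.7394] 0.0
[-0.1  0.   0. ] [ 14.4  34.3 -19.7]
[-0.8049  0.5082  1.7202  0.8016  1.6765 -2.7348] 0.0
[-0.1  0.   0. ] [ 21.5  53.4 -25.8]
[-0.813   0.4617  1.75    0.7976  1.6927 -2.7273] 0.0
[-0.1  0.   0. ] [ 28.3  73.1 -29.5]
[-0.8181  0.4139  1.7813  0.7957  1.7072 -2.7183] 0.0
[-0.1  0.   0. ] [ 35.8  96.2 -30.5]
[-0.8201  0.3581  1.8184  0.7964  1.7214 -2.706 ] 0.0
[-0.1  0.   0. ] [ 44.3 125.1 -27.2]
[-0.8161  0.2882  1.8657  0.8015  1.7348 -2.6873] 0.0
[-0.1  0.   0. ] [ 51.6 153.3 -18.7]
[-0.8044  0.22    1.913   0.8116  1.7422 -2.665 ] 0.0
[-0.1  0.   0. ] [ 57.6 179.9  -5.4]
[-0.7843  0.1556  1.9588  0.8265  1.7424 -2.6394] 0.0
[-0.1  0.   0. ] [ 61.9 204.1  12.4]
[-0.7554  0.0979  2.0016  0.846   1.7339 -2.6112] 0.0
[-0.1  0.   0. ] [ 64.6 225.2  34. ]
[-0.7176  0.0495  2.0401  0.8693  1.7157 -2.582 ] 0.0
[-0.1  0.   0. ] [ 65.5 242.4  59. ]
[-0.6718  0.0133  2.0729  0.8956  1.6871 -2.5539] 0.0
[-0.1  0.   0. ] [ 64.7 255.4  86.3]
[-0.6193 -0.008   2.0986  0.924   1.6484 -2.5293] 0.0
[-0.1  0.   0. ] [ 62.7 262.4 109.5]
[-0.5742 -0.013   2.1134  0.9475  1.6111 -2.5139] 0.0
```

View pics/e.png

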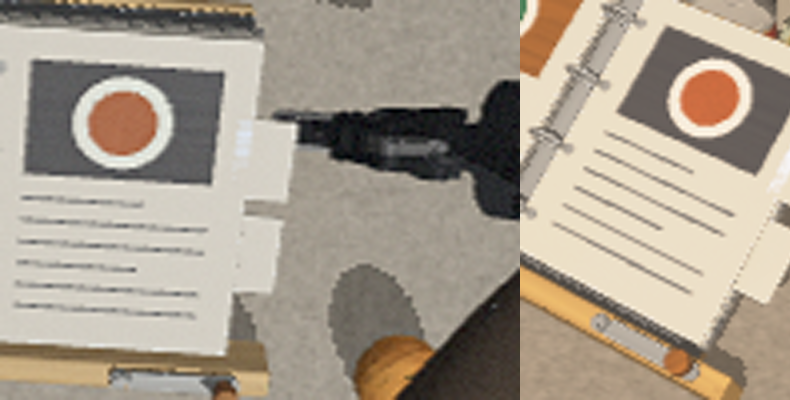

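The finger sits under the upper half of the tab, with the lower tab clear. I'll move it 10 mm down-slope before lifting.

```bash
python3 - <<'E'
from k import *
rows([cp(.172,-.018,s=.134)]+[arc(th,60,15,s=.134) for th in (-4,-1,3,7,12,17,22,28,34,40,46)])
E
```

```text
[-0.1  0.   0. ] [10.3 -3.1  2.3]
[-0.1  0.   0. ] [12.3  0.8 -1.8]
[-0.1  0.   0. ] [15.4  8.  -6.4]
[-0.1  0.   0. ] [ 19.5  18.  -11.9]
[-0.1  0.   0. ] [ 23.7  28.4 -16.7]
[-0.1  0.   0. ] [ 28.8  41.8 -21.6]
[-0.1  0.   0. ] [ 33.8  55.7 -25.2]
[-0.1  0.   0. ] [ 38.7  69.9 -27.6]
[-0.1  0.   0. ] [ 44.3  87.2 -28.7]
[-0.1  0.   0. ] [ 49.7 104.6 -27.9]
[-0.1  0.   0. ] [ 54.6 121.9 -25.3]
[-0.1  0.   0. ] [ 59.2 138.9 -20.8]
```

To row units: 56 mm / 750 = 0.0747, 42 mm / 750 = 0.056.

Call:
send_rows:
  rows: "0 0 0 0.0133 -0.004 0.0027 -1;0 0 0 0.016 0.0013 -0.0027 -1;0 0 0 0.02 0.0107 -0.008 -1;0 0 0 0.0267 0.024 -0.016 -1;0 0 0 0.032 0.0373 -0.0227 -1;0 0 0 0.0387 0.056 -0.0293 -1;0 0 0 0.0453 0.0747 -0.0333 -1;0 0 0 0.0453 0.0747 -0.0333 -1"

```text
time: 8.7
eef_pos: [0.5415, -0.2092, 0.1629]
tcp_rot: [-0.048, 0.86, 0.493, 0.124]
contact_force: [0.6, -0.4, -0.5]
opening: 0.001
finger_force: 0.2
```

```bash
python3 - <<'E'
from k import *
show()
t=ctrl.read_camera("top");s=ctrl.read_camera("scene")
a=cv2.resize(t["color"][160:260,270:370],(400,400),interpolation=2);b=cv2.resize(s["color"][160:300,260:400],(390,400),interpolation=2)
cv2.imwrite("pics/f.png",np.hstack([a,b])[:,:,::-1])
rows([arc(th,60,15,s=.134) for th in (22,28,34,40,46,53,60,67,74,82,90,97,104,108)])
E
```

```text
t 8.7 tip s,y,n [ 134.2842 -172.0341   41.4726] z [ 0.1655  0.8592 -0.4841] F [ 0.5877 -0.4425 -0.4891] q [-0.8332  0.4589  1.7656  0.7833  1.6932 -2.7491] op 0.0
[-0.   0.1  0. ] [ 4.7 14.1 -2.7]
[-0.   0.1  0. ] [10.3 31.3 -3.8]
[-0.   0.1  0. ] [15.6 48.7 -3.1]
[-0.   0.1  0. ] [20.6 66.1 -0.4]
[-0.   0.1  0. ] [25.2 83.1  4. ]
[-0.   0.1  0. ] [ 29.9 102.4  11.5]
[-0.   0.1  0. ] [ 33.9 120.8  21.3]
[-0.   0.1  0. ] [ 37.2 138.1  33.3]
[-0.   0.1  0. ] [ 39.6 153.9  47.3]
[-0.   0.1  0. ] [ 41.3 169.9  65.5]
[-0.   0.1  0. ] [ 41.9 183.4  85.7]
[-0.   0.1  0. ] [ 41.5 192.9 104.6]
[-0.   0.1  0. ] [ 40.2 200.2 124.5]
[-0.   0.1  0. ] [ 39.1 203.4 136.2]
```

View pics/f.png

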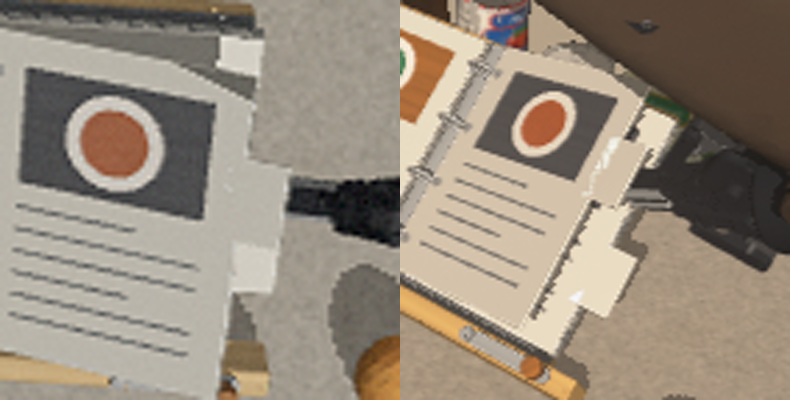

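The top leaf is lifting alone and the lower tab (620,275 in the right half) stays flat. I continue the arc.

To row units: 138 mm / 750 = 0.184, 121 mm / 750 = 0.1613.

Call:
send_rows:
  rows: "0 0 0 0.0067 0.0187 -0.004 -1;0 0 0 0.0133 0.0413 -0.0053 -1;0 0 0 0.0213 0.0653 -0.004 -1;0 0 0 0.028 0.088 0 -1;0 0 0 0.0333 0.1107 0.0053 -1;0 0 0 0.04 0.136 0.0147 -1;0 0 0 0.0453 0.1613 0.028 -1;0 0 0 0.0493 0.184 0.044 -1"

```text
time: 9.8
eef_pos: [0.4826, -0.1084, 0.2522]
tcp_rot: [-0.048, 0.86, 0.493, 0.123]
contact_force: [-0.1, -1.1, 0.5]
opening: -0.001
finger_force: 0.1
```

```bash
python3 - <<'E'
from k import *
show()
rows([arc(th,60,15,s=.134) for th in (67,72,77,82,86,90,94,98,102,106)])
E
```

```text
t 9.8 tip s,y,n [134.0304 -73.6847 150.6508] z [ 0.1644  0.8601 -0.4829] F [-0.1366 -1.0848  0.4783] q [-0.7872  0.1203  2.0033  0.8239  1.7378 -2.6478] op -0.0
[ 0.  0. -0.] [-0.3 -0.9  0.2]
[ 0.  0. -0.] [ 1.5 10.6 10. ]
[ 0.  0. -0.] [ 2.9 21.2 20.7]
[ 0.  0. -0.] [ 3.9 30.9 32.4]
[ 0.  0. -0.] [ 4.3 38.  42.2]
[ 0.  0. -0.] [ 4.5 44.4 52.5]
[ 0.  0. -0.] [ 4.3 50.1 63.2]
[ 0.  0. -0.] [ 3.9 55.1 74.3]
[ 0.  0. -0.] [ 3.2 59.4 85.6]
[ 0.  0. -0.] [ 2.2 62.9 97.2]
```

Call:
send_rows:
  rows: "0 0 0 0.0027 0.0147 0.0133 -1;0 0 0 0.004 0.028 0.028 -1;0 0 0 0.0053 0.0413 0.0427 -1;0 0 0 0.0053 0.0507 0.056 -1;0 0 0 0.0053 0.0587 0.0693 -1;0 0 0 0.0053 0.0667 0.084 -1;0 0 0 0.0053 0.0733 0.0987 -1;0 0 0 0.004 0.0787 0.1147 -1"

```text
time: 10.8
eef_pos: [0.4826, -0.0042, 0.2583]
tcp_rot: [-0.048, 0.86, 0.493, 0.123]
contact_force: [-0.0, 0.3, 0.2]
opening: 0.004
finger_force: 0.0
```

To row units: 20 mm / 750 = 0.0267, 11 mm / 750 = 0.0147.

Call:
send_rows:
  rows: "0 0 0 -0.0013 0.0053 0.0147 -1;0 0 0 -0.0027 0.0093 0.0267 -1;0 0 0 -0.0027 0.0093 0.0267 -1"

```text
time: 11.18
eef_pos: [0.4861, 0.0164, 0.255]
tcp_rot: [-0.048, 0.86, 0.493, 0.123]
contact_force: [0.1, -0.4, -0.8]
opening: -0.005
finger_force: 0.0
```

```bash
python3 - <<'E'
from k import *
show()
t=ctrl.read_camera("top");s=ctrl.read_camera("scene")
a=cv2.resize(t["color"][130:270,160:350],(400,295),interpolation=2);b=cv2.resize(s["color"][140:300,160:377],(400,295),interpolation=2)
cv2.imwrite("pics/g.png",np.hstack([a,b])[:,:,::-1])
E
```

```text
t 11.175 tip s,y,n [134.3369  51.1227 153.8116] z [ 0.1635  0.8603 -0.4829] F [ 0.1065 -0.4245 -0.8361] q [-0.59   -0.0077  2.1322  0.938   1.6085 -2.5413] op -0.0
```

View pics/g.png

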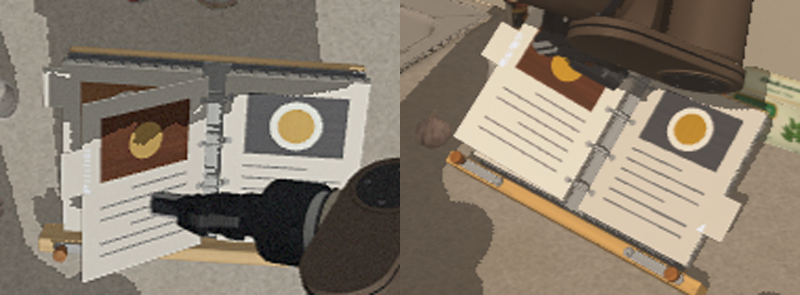

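The leaf has gone over, and in the scene view it's nearly flat on the left. Next I plan the left keeper push.

```bash
cat >> k.py <<'E'
def kl(a,d,nn=.014,beta=10):
    l=.1+.062*np.cos(a)+d*np.sin(a); s=-.009+.062*np.sin(a)-d*np.cos(a); return pose(s,l,nn,beta=beta)
E
python3 - <<'E'
from k import *
for be in(0,10,15):
  q=np.array(ctrl.get_state()["qpos"]); print(be)
  for p in [pose(-.035,.165,.12,beta=be),kl(0,.03,.1,be),kl(0,.030,.014,be),kl(.8,.02,.014,be),kl(1.57,.02,.014,be)]:
    q,e=ik(*p,q); print(q,round(e,4))
rows([pose(.09,.09,.155,40,15),pose(.04,.13,.15,20,10),pose(-.038,.162,.10,beta=10),kl(0.0,.029)])
E
```

```text
0
[ 0.135  -0.2166  2.3121 -0.      1.0461 -1.3957] 0.0
[ 0.124  -0.1696  2.3118  0.      0.9993 -1.4066] 0.0
[ 0.106   0.0704  2.2401 -0.      0.8311 -1.4247] 0.0
[ 0.0824  0.1066  2.1209 -0.      0.9141 -1.4483] 0.0
[ 0.0032  0.109   2.0787  0.      0.9539 -1.5274] 0.0
10
[ 0.1556 -0.3195  2.3982 -0.0434  0.8921 -1.3507] 0.0
[ 0.143  -0.2696  2.3995 -0.0425  0.8405 -1.362 ] 0.0
[ 0.1209 -0.01    2.3318 -0.0462  0.648  -1.3753] 0.0
[ 0.0937  0.0256  2.2153 -0.0348  0.728  -1.413 ] 0.0
[ 0.0071  0.025   2.176  -0.0118  0.7663 -1.5158] 0.0
15
[ 0.1675 -0.3687  2.4418 -0.0735  0.8134 -1.3195] 0.0
[ 0.154  -0.3169  2.4437 -0.0726  0.759  -1.3304] 0.0
[ 0.1294 -0.0451  2.3769 -0.0832  0.5532 -1.336 ] 0.0
[ 0.1    -0.0106  2.2619 -0.0612  0.6318 -1.3859] 0.0
[ 0.0093 -0.0132  2.2243 -0.0206  0.6691 -1.5069] 0.0
[20.  0. -0.] [42.4 15.  42.7]
[40.   3.9  3.3] [85.9 22.7 92.1]
[59.9  4.6  2.6] [142.  -20.2 162.5]
[59.9  4.6  2.6] [112.6 -90.1 202.9]
```

To row units: 160 mm / 750 = 0.2133, 142 mm / 750 = 0.1893, 60 degrees / 360 = 0.1667.

Call:
send_rows:
  rows: "0.0278 0 0 0.0267 0.0093 0.0267 -1;0.0556 0 0 0.056 0.02 0.056 -1;0.0833 0.0056 0.0056 0.0867 0.024 0.088 -1;0.1111 0.0111 0.0083 0.1147 0.0293 0.1227 -1;0.1389 0.0111 0.0083 0.1533 0 0.1707 -1;0.1667 0.0139 0.0083 0.1893 -0.0267 0.2133 -1;0.1667 0.0139 0.0083 0.1893 -0.0267 0.2133 -1;0.1667 0.0139 0.0083 0.1893 -0.0267 0.2133 -1"

```text
time: 12.28
eef_pos: [0.3791, 0.1493, 0.124]
tcp_rot: [0.02, 0.996, -0.002, 0.081]
contact_force: [-0.1, -0.3, 0.3]
opening: -0.003
finger_force: 0.0
```

```bash
python3 - <<'E'
from k import *
show(); v=np.load("v.npy")
p=ctrl.read_camera("wrist"); save(p,"w3"); print(proj(W(P(-.009,.162,.0285),v),p),proj(W(P(-.009,.1,.0085),v),p))
rows([kl(0,.029,.017),kl(0,.019,.017)]+[kl(a,.019,.017) for a in (.1,.2,.3,.4,.5,.6)])
E
```

```text
t 12.275 tip s,y,n [-38.534  160.5309 101.3985] z [ 0.1623 -0.007  -0.9867] F [-0.1374 -0.2776  0.2655] q [ 0.142  -0.2631  2.3902 -0.0397  0.8544 -1.3643] op -0.0
[282.3918 300.7395] [204.6276 297.7086]
[-0.  -0.6 -0.1] [-35.7   2.   76.5]
[-0.  -0.6 -0.1] [-44.7   2.   72.2]
[-0.  -0.6 -0.1] [-50.4   3.6  69.5]
[-0.  -0.6 -0.1] [-56.2   4.6  66.7]
[-0.  -0.6 -0.1] [-62.    4.9  63.9]
[-0.  -0.6 -0.1] [-67.9   4.6  61.1]
[-0.  -0.6 -0.1] [-73.7   3.6  58.3]
[-0.  -0.6 -0.1] [-79.3   2.   55.6]
```

View pics/w3.png

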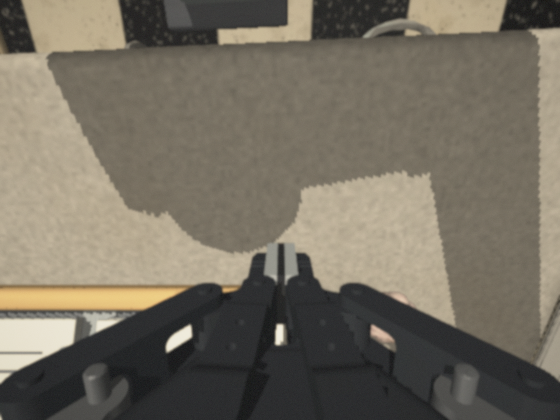

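The knob is hidden behind the fingers. The calibrated pose is good, so I descend below the knob and push.

To row units: 76 mm / 750 = 0.1013, 72 mm / 750 = 0.096.

Call:
send_rows:
  rows: "0 0 0 -0.0267 0.0027 0.0533 -1;0 0 0 -0.048 0.0027 0.1013 -1;0 0 0 -0.048 0.0027 0.1013 -1;0 0 0 -0.06 0.0027 0.096 -1;0 0 0 -0.0667 0.0053 0.092 -1;0 0 0 -0.0747 0.0067 0.0893 -1;0 0 0 -0.0827 0.0067 0.0853 -1;0 0 0 -0.0907 0.0067 0.0813 -1"

```text
time: 13.32
eef_pos: [0.4571, 0.1505, 0.0759]
tcp_rot: [0.021, 0.996, -0.002, 0.082]
contact_force: [-1.4, -0.6, 0.2]
opening: 0.001
finger_force: 0.5
```

```bash
python3 - <<'E'
from k import *
show(); rows([kl(a,.019,.017) for a in (.4,.55,.7,.85,1.0,1.15,1.3,1.45,1.57)])
E
```

```text
t 13.325 tip s,y,n [ -2.2165 164.8806  17.3437] z [ 0.1641 -0.0073 -0.9864] F [-1.4176 -0.5714  0.239 ] q [ 0.1197  0.0203  2.2469 -0.0411  0.7119 -1.3798] op 0.0
[-0.  -0.5 -0.1] [ 0.2 -0.4  0.4]
[-0.  -0.5 -0.1] [-8.4 -2.1 -3.8]
[-0.  -0.5 -0.1] [-16.8  -5.2  -7.7]
[-0.  -0.5 -0.1] [-24.6  -9.7 -11.4]
[-0.  -0.5 -0.1] [-31.7 -15.4 -14.8]
[-0.  -0.5 -0.1] [-37.9 -22.2 -17.8]
[-0.  -0.5 -0.1] [-43.2 -29.9 -20.3]
[-0.  -0.5 -0.1] [-47.4 -38.5 -22.3]
[-0.  -0.5 -0.1] [-49.8 -45.8 -23.5]
```

To row units: -50 mm / 750 = -0.0667, -47 mm / 750 = -0.0627.

Call:
send_rows:
  rows: "0 0 0 -0.0107 -0.0027 -0.0053 -1;0 0 0 -0.0227 -0.0067 -0.0107 -1;0 0 0 -0.0333 -0.0133 -0.0147 -1;0 0 0 -0.0427 -0.02 -0.02 -1;0 0 0 -0.0507 -0.0293 -0.024 -1;0 0 0 -0.0573 -0.04 -0.0267 -1;0 0 0 -0.0627 -0.0507 -0.0293 -1;0 0 0 -0.0667 -0.0613 -0.0307 -1"

```text
time: 14.32
eef_pos: [0.5003, 0.1025, 0.1063]
tcp_rot: [0.022, 0.996, -0.001, 0.082]
contact_force: [-2.2, 14.5, -1.8]
opening: -0.0
finger_force: 6.4
```

```bash
python3 - <<'E'
from k import *
show()
t=ctrl.read_camera("scene"); p=ctrl.read_camera("wrist"); v=np.load("v.npy")
print(proj(W(P(.053,.1,.0285),v),p),proj(W(P(-.009,.1,.0085),v),p))
for d in ctrl.look_for(p,"keeper_left_knob")[:2]: print(d["p"],proj(w(d["position"],p),p))
a=cv2.resize(t["color"][140:300,150:367],(400,295),interpolation=2);b=cv2.resize(p["color"],(393,295))
cv2.imwrite("pics/h.png",np.hstack([a,b])[:,:,::-1])
E
```

```text
t 14.325 tip s,y,n [ 52.0814 118.7253  16.4154] z [ 0.1629 -0.0055 -0.9866] F [-2.2491 14.5248 -1.8367] q [ 0.0062  0.0278  2.1699 -0.0093  0.7803 -1.5145] op -0.0
[239.1486 260.4138] [245.753  151.2757]
0.68 [247.4088 212.4127]
```

View pics/h.png

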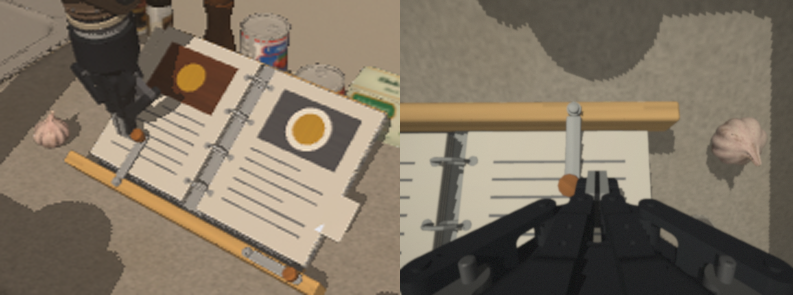

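The left keeper points straight up the slope at its stop (14 N), and the right one is folded. I back off.

To row units: -180 mm / 750 = -0.24, -150 mm / 750 = -0.2.

Call:
send_rows:
  rows: "0 0 0 0 0.0067 0 -1;0 0 0 0 0.016 0 -1;0 0 0 0.004 0.02 -0.0533 -1;0 0 0 0.0067 0.02 -0.1267 -1;0 0 0 0.0067 0.02 -0.2 -1;0 0 0 0.0067 0.02 -0.24 -1;0 0 0 0.0067 0.02 -0.24 -1"

```text
time: 15.35
eef_pos: [0.468, 0.1192, 0.2866]
tcp_rot: [0.021, 0.996, -0.002, 0.086]
contact_force: [-0.3, -0.7, 0.7]
opening: 0.001
finger_force: 0.0
```

```bash
python3 - <<'E'
from k import *
show()
t=ctrl.read_camera("scene"); p=ctrl.read_camera("wrist")
a=cv2.resize(t["color"][140:320,130:374],(400,295),interpolation=2);b=cv2.resize(p["color"],(393,295))
cv2.imwrite("pics/i.png",np.hstack([a,b])[:,:,::-1])
E
```

```text
t 15.35 tip s,y,n [128.7079 134.0669 182.9317] z [ 0.171  -0.0074 -0.9852] F [-0.2918 -0.6748  0.6566] q [ 0.0463 -0.2665  2.0791 -0.0168  1.1577 -1.4769] op 0.0
```

View pics/i.png

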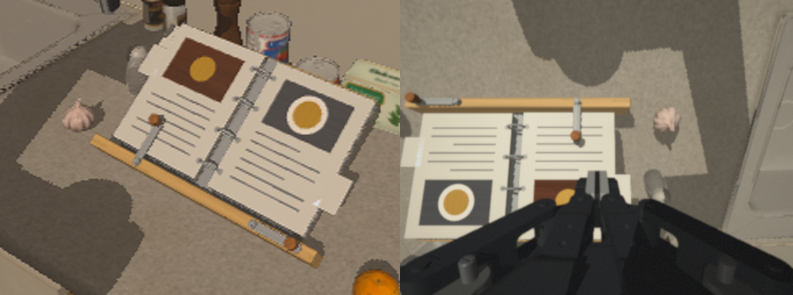

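In the last picture the right keeper lies along the ledge, the leaf is flat on the left, and the left keeper stands up over it. The garlic, shaker and mandarin look undisturbed.

```bash
python3 -c "
from plant import ctrl
print(ctrl.sign_off())"
```

```text
the job is handed in; nothing more can be done
None
```

I handed the job in at about 15 s: the right keeper is folded along the ledge, only the top leaf is turned and lies flat on the left, the left keeper is up at its stop over it, and the garlic, shaker and mandarin look unmoved in the last pictures.

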